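Hot kiln lid onto the firebrick with the lid lifter

ROBOT

A 7-joint arm with a two-finger parallel gripper is mounted at the origin on the work surface. World frame = base frame: x ahead of the robot, y to its left, z up, the work surface at z = 0. Lengths are in mm, angles in rad, forces in N, time in s.
With the tool pointing down it reaches from about 400 to 850 mm from the base axis. Payload 10.4 kg.
Tool frame: the origin (TCP) lies between the finger pads; the fingertips stand 22 mm ahead of it and the grasp point (between the pads) lies 3 mm ahead of it; z points along the fingers, y is the line along which they close (so a half turn about z gives the same grasp; the last joint's range is limited). The gripper opens to 85 mm and grips with 20 to 120 N. Pads are 22 mm wide; open, the fingers measure 114 mm over their backs; the gripper's body (76 mm by 85 mm) begins 54 mm behind the grasp point. The pads swing forward as they close: fully open they stand 13 mm farther back than shut.
Start: joints at [-1.305, 0.332, -0.065, 1.46, 0.022, 1.35, -0.088], TCP at [177.988, 599.14, 253.338] pointing down, gripper open.
Joint ranges: [-2.6, 2.6], [-0.5, 2.12], [-1.47, 1.34], [0.16, 2.42], [-1.27, 4.41], [0.06, 2.06], [-2.6, 2.6]. Speed limits (rad/s): [2.22, 2.22, 2.79, 2.79, 3.14, 3.14, 3.14].

INTERFACE

Orientations are given as a 3x3 rotation matrix whose columns are the frame's x, y, z axes.
In Python, from station import bot gives the robot as it stands. The module is installed in compiled form; this text tells all that it offers. Calls block until the motion is done:
- bot.move_pose(position, orientation): joint-space move of the TCP to a pose.
- bot.line_to(position, frame=None, rate=150): straight line of the TCP; frame=None keeps the orientation; rate is the mean speed in mm/s.
- bot.movej(angles): joint-space move.
- bot.move_gripper(opening): finger opening in mm; the grip force is fixed at half the most; returns when the fingers have stopped.
- bot.dwell(seconds).
- bot.ik(position, orientation): joint angles nearest the present ones, or None.
- bot.snapshot(name): name is "scene" or "top" or "wrist"; returns the picture (420x560x3 uint8, blue, green, red); there is no depth.
- bot.camera_params(name): a dict with "fx", "fy", "cx", "cy" (pixels), "R" (3x3) and "t" (3): a world point X has camera coordinates R X + t. Camera axes: x right, y down, z forward; pixel columns grow to the right and rows downward; lengths in mm; the calibration is good to about 2 mm. A picture is of the moment at which its call begins: read the wrist's pose just before it. camera_params takes no time and is no camera call; for the wrist camera it gives the pose at the moment of the call.
A pose or a line that the arm cannot do raises bot.MotionError and nothing moves.
- bot.close_job(): hands the job in; it is judged then, once.
Trained networks look in the newest picture that a camera, given by its name, has taken for a name from the list of things; names that differ only in an ending like _2 or _b are one class to them, and where a whole thing is asked for, a point or a joint stands for the part that bears it (a point fixed in the world has none). Each returns a list of dicts, best first, with "conf" (0 to 1); they miss things now and then, are a little off and sometimes report something else, mostly with a low value. They report only what shows in the picture. A call takes as long as a camera call.
- bot.boxes_of(camera, target): "box" ([left, top, right, bottom] in pixels, round what is visible of it).
- bot.regions_of(camera, target): "region" (420x560 bool, what is visible of it) and "box" ([left, top, right, bottom] in pixels, round what is visible of it).
Readings, each from a call of its own:
- bot.read_clock(): time.
- bot.read_qpos(): joint angles.
- bot.read_joint_vel(): joint speeds.
- bot.read_joint_efforts(): joint torques, N m.
- bot.read_tool_pos(): TCP position.
- bot.read_tcp_rot(): TCP orientation.
- bot.read_ft_force(): force on the tool from outside, world axes, zero at the start.
- bot.read_moment(): the same for the moment, N m.
- bot.read_finger_gap(): finger opening in mm.
- bot.read_gripper_force(): force on a finger pad.
Only numpy, scipy, OpenCV 4.12 (cv2) and the standard library are available. Lean on these libraries where they do the work, as an engineer would, in place of code of your own. Each camera call takes 0.05 s, during which the arm holds its last target. There are 200 camera calls.

TASK

Open the hot bench kiln: take the lid lifter from its fork stand, hook it under the loop of the kiln lid at the lid's balance point (feel for it with small trial lifts) so that the lid hangs level well clear of the kiln, and set the lid down gently, flat and centred on the round firebrick slab. Then unhook the lifter and hang it back in its fork stand. The lid is hot and brittle: never touch it with the gripper, never let it tip steeply, bang or get forced, and leave the other things on the bench alone.

Things in the scene. Friction and masses are not known exactly. Their poses are not given: they have to be found in the camera images.
- lid: dark steel kiln lid, a round disc 140 mm across, 14 mm thick, about 0.6 kg, lying loose over the kiln mouth. Origin: centre of its underside; z up. Its lining is uneven: the balance point lies up to 27 mm to either side of the middle along the lid's y, different each time and unseen. Hooked more than about 5 mm off it, the lid tips: the heavy side stays down as the light side rises
- lid_bar (a point): middle of the lid's steel loop: a level round bar 8 mm thick along y, on its centre line, 42 mm above the lid's underside and straight above the lid's centre. The bar runs from y = -50 to +50 mm with an upright 8 mm post at each end; 24 mm is free between lid top and bar underside. Axes as the lid's. The hanging lid may turn a little about the vertical
- kiln: round aluminium bench kiln, fixed, 180 mm across and 75 mm high, open mouth 120 mm across at the top on which the lid lies; a grey control box 60 mm high on its far side. Origin: centre of its underside
- rest: round pale firebrick slab, fixed, 170 mm across, 30 mm high, flat top. Origin: centre of its underside
- fork (a point): where the lifter hangs in its fixed fork stand: a dark steel base, a post on its far (+x) side and two level prongs along x, tops 126 mm above the table. This point is midway between the prongs at their top. The gap between them is 18 mm, open above and at the -x end: the lifter lifts straight up out of it and goes straight down into it, its axes along the fork's
- lifter_grip (a point): lid lifter, 0.2 kg, upright in the fork. This point: centre of its dark wooden handle, 24 mm (x) by 20 mm (y) by 78 mm high (z). Below the handle a flange 48 x 44 x 6 mm, its underside 45 mm below this point, rests on the prongs
- lifter: the same lifter's foot; origin straight below the handle's centre by 140 mm, on the underside of the tongue. The tongue is 6 mm thick, 6 mm wide (y) and reaches from the shank to x = +15 mm; at its tip, x = 11 to 15, a lip stands 6 mm up. The shank, 6 mm (y) by 8 mm (x), centred at x = -16 mm, runs up from it to the flange. A bar is carried on the tongue between shank and lip
- carving: bystander: small speckled white carved animal head, 58 mm across, 45 mm high; origin under its centre
- waxblock: bystander: green carving-wax block 50 x 36 x 22 mm; origin under its centre
- jar: bystander: jar 56 mm across, 70 mm high; origin under its centre
- tin: bystander: bare metal tin 60 mm across, 55 mm high; origin under its centre
- brush: bystander: flat-lying bench brush; origin under its middle
- offcut: bystander: wooden offcut 90 x 50 x 30 mm; origin under its centre

How it is judged:
By the outcome, as a careful person would: the job done as asked, in the order asked, and still so for the second after the job is handed in, with the robot touching nothing.
It also fails if it takes over 72 s, if anything falls off the work surface, if the arm or the gripper's body presses on something with over 40 N, if the wrist force passes 120 N, or if a joint passes its speed limit or range.

## Working session

There is one attempt and no reset: what is moved stays moved. The work goes in short steps, each a Python script; the robot and the scene stay as the last script left them, time stands still between calls to the robot, and variables do not carry over. Pictures are saved under pics/ and viewed, at most 10 in all, crops included, and the job is handed in when it is done.

```bash
mkdir -p pics; python3 - <<'E'
from station import bot
import cv2,numpy as np
a=bot.snapshot("scene");b=bot.snapshot("top")
cv2.imwrite("pics/a.png",a);cv2.imwrite("pics/b.png",b)
for c in("scene","top"):
    p=bot.camera_params(c);print(c,{k:np.round(v,3).tolist() for k,v in p.items()})
    for n in("lid","kiln","rest","fork","lifter","lifter_grip","lid_bar","jar","tin","carving","brush","offcut","waxblock"):
        print(n,[(np.round(d["box"]).tolist(),round(d["conf"],2)) for d in bot.boxes_of(c,n)[:2]])
print(bot.read_clock())
E
```

```text
scene {'fx': 514.862, 'fy': 514.862, 'cx': 263.992, 'cy': 206.078, 'R': [[0.003, 1.0, 0.003], [0.674, 0.0, -0.738], [-0.738, 0.004, -0.674]], 't': [-17.167, -283.063, 1589.86]}
lid [([242.0, 184.0, 302.0, 235.0], 0.87)]
kiln [([230.0, 196.0, 312.0, 281.0], 0.81)]
rest [([112.0, 184.0, 183.0, 238.0], 0.67)]
fork [([351.0, 205.0, 396.0, 254.0], 0.78)]
lifter [([370.0, 162.0, 396.0, 207.0], 0.68)]
lifter_grip [([368.0, 163.0, 393.0, 204.0], 0.88)]
lid_bar [([244.0, 191.0, 307.0, 236.0], 0.87), ([405.0, 250.0, 444.0, 314.0], 0.28)]
jar [([331.0, 267.0, 356.0, 301.0], 0.7), ([243.0, 187.0, 306.0, 235.0], 0.6)]
tin [([154.0, 273.0, 184.0, 291.0], 0.8)]
carving [([296.0, 180.0, 313.0, 198.0], 0.76)]
brush [([405.0, 252.0, 442.0, 313.0], 0.86)]
offcut [([58.0, 265.0, 108.0, 302.0], 0.93)]
waxblock [([208.0, 181.0, 222.0, 206.0], 0.65), ([154.0, 274.0, 186.0, 291.0], 0.37)]
top {'fx': 423.081, 'fy': 423.081, 'cx': 275.655, 'cy': 206.332, 'R': [[-0.013, -1.0, 0.011], [-0.989, 0.011, -0.147], [0.147, -0.013, -0.989]], 't': [-14.598, 556.807, 1100.804]}
lid [([224.0, 191.0, 281.0, 248.0], 0.9)]
kiln [([222.0, 171.0, 294.0, 257.0], 0.82)]
rest [([335.0, 218.0, 396.0, 281.0], 0.96)]
fork [([149.0, 196.0, 192.0, 235.0], 0.93), ([226.0, 192.0, 281.0, 250.0], 0.5)]
lifter [([148.0, 206.0, 171.0, 225.0], 0.86)]
lifter_grip [([148.0, 205.0, 169.0, 222.0], 0.91), ([227.0, 191.0, 283.0, 248.0], 0.17)]
lid_bar [([226.0, 194.0, 282.0, 252.0], 0.55)]
jar [([191.0, 145.0, 217.0, 167.0], 0.68)]
tin []
carving [([216.0, 264.0, 238.0, 281.0], 0.81)]
brush [([119.0, 138.0, 165.0, 200.0], 0.87)]
offcut [([377.0, 145.0, 418.0, 184.0], 0.79), ([146.0, 206.0, 168.0, 225.0], 0.45)]
waxblock [([301.0, 262.0, 314.0, 283.0], 0.64), ([151.0, 195.0, 192.0, 236.0], 0.29)]
1.4
```

View pics/a.png

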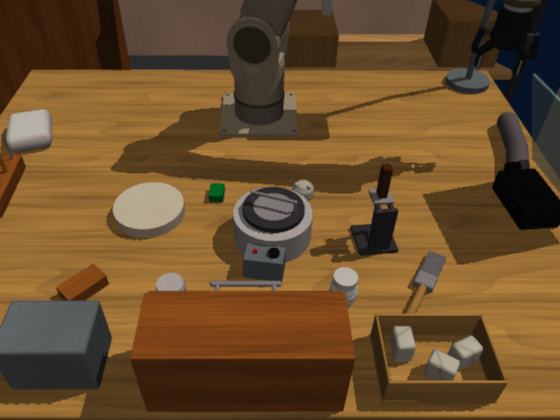

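View pics/b.png

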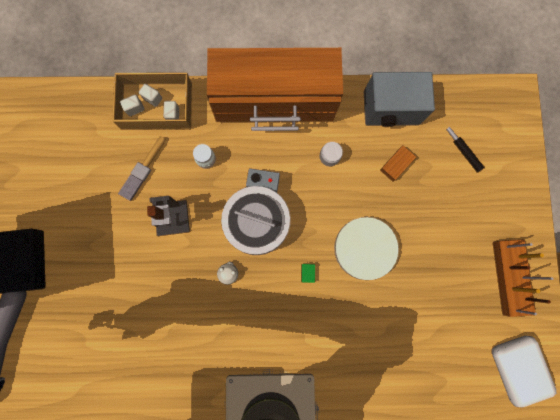

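The pictures show the kiln and lid near the top-camera pixel (255,220), the slab at (367,249) and the fork with the lifter at (165,214). The loop bar runs roughly along y. Next come rough positions and close looks with the wrist camera.

```bash
cat > h.py <<'E'
from station import bot
import cv2,numpy as np
def ray(c,uv,z,p=None):
    p=p or bot.camera_params(c);R=np.array(p["R"]);t=np.array(p["t"])
    d=R.T@np.array([(uv[0]-p["cx"])/p["fx"],(uv[1]-p["cy"])/p["fy"],1]);o=-R.T@t
    return o+d*(z-o[2])/d[2]
def proj(p,X):
    c=np.array(p["R"])@np.array(X,float)+p["t"];return np.array([p["fx"]*c[0]/c[2]+p["cx"],p["fy"]*c[1]/c[2]+p["cy"]])
def rz(a): # tool down, tool x along yaw a
    c,s=np.cos(a),np.sin(a);return np.array([[c,s,0],[s,-c,0],[0,0,-1.]])
E
python3 - <<'E'
from h import *
for n,uv,z in(("lid",(252.5,219.5),85),("rest",(365.5,249.5),30),("kilnrimtop",(257,221),75),("grip",(158,213),205),("forkbase",(170.5,215.5),60),("carv",(227,272.5),22),("wax",(307.5,272.5),11)):
    print(n,ray("top",uv,z).round(0))
print("grip scene",ray("scene",(382,183),170).round(0), "rest scene",ray("scene",(148,210),30).round(0))
print(bot.read_tcp_rot().round(2).tolist(),bot.read_qpos().round(3))
p=bot.camera_params("wrist");R=np.array(p["R"]);print("cam pos",(-R.T@p["t"]).round(0),"fwd",R[2].round(2),"right",R[0].round(2),p["fx"])
a=cv2.imread("pics/a.png");b=cv2.imread("pics/b.png")
A=cv2.resize(a[150:265,335:435],None,fx=4,fy=4,interpolation=2);B=cv2.resize(b[185:260,140:240],None,fx=4,fy=4,interpolation=2)
B=cv2.copyMakeBorder(B,0,A.shape[0]-B.shape[0],0,0,0)
cv2.imwrite("pics/c.png",np.hstack([A,B])[:600])
for P in ([560,230,300],[560,30,330]):
  for y in(-1.57,-.8,0,.8,1.57,3.14):
    q=bot.ik(P,rz(y));print(P,y,None if q is None else np.round(q,2))
E
```

```text
lid [516.  40.  85.]
rest [ 438. -262.   30.]
kilnrimtop [513.  28.  75.]
grip [520. 251. 205.]
forkbase [532. 257.  60.]
carv [382. 111.  22.]
wax [ 379. -106.   11.]
grip scene [534. 263. 170.] rest scene [ 467. -260.   30.]
[[-0.96, 0.28, -0.0], [0.28, 0.96, 0.0], [0.0, 0.0, -1.0]] [-1.305  0.332 -0.065  1.46   0.022  1.35  -0.089]
cam pos [103. 621. 375.] fwd [ 0.29 -0.09 -0.95] right [ 0.29  0.96 -0.  ] 292.98781931301
[560, 230, 300] -1.57 [ 0.39  0.55 -1.24  1.4   0.51  1.55  2.33]
[560, 230, 300] -0.8 [-1.3   0.46  1.16  1.49 -0.42  1.47 -2.51]
[560, 230, 300] 0 [-0.89  0.28  0.53  1.47 -0.14  1.43 -1.92]
[560, 230, 300] 0.8 [-0.84  0.28  0.46  1.47 -0.12  1.42 -1.14]
[560, 230, 300] 1.57 [-0.81  0.28  0.44  1.47 -0.12  1.42 -0.38]
[560, 230, 300] 3.14 [-0.69  0.27  0.28  1.46 -0.07  1.42  1.16]
[560, 30, 330] -1.57 None
[560, 30, 330] -0.8 [-1.09  0.27  1.17  1.56 -0.25  1.48 -2.28]
[560, 30, 330] 0 [-0.74  0.17  0.7   1.54 -0.11  1.47 -1.61]
[560, 30, 330] 0.8 [-0.7   0.17  0.65  1.54 -0.1   1.47 -0.82]
[560, 30, 330] 1.57 [-0.69  0.17  0.64  1.54 -0.1   1.47 -0.05]
[560, 30, 330] 3.14 [-0.65  0.17  0.6   1.54 -0.09  1.47  1.52]
```

View pics/c.png

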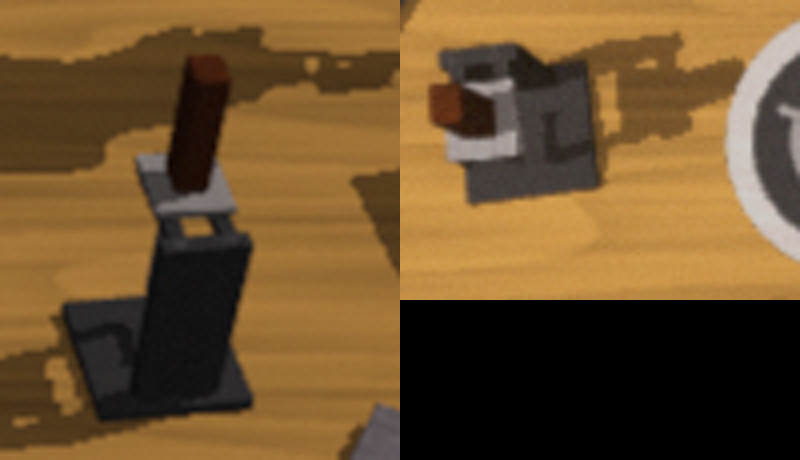

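```bash
python3 - <<'E'
from h import *
import json
out={}
for n,P,y in(("rest",[480,-250,330],3.14),("lid",[540,35,350],3.14),("lifter",[535,255,330],3.26)):
    bot.move_pose(P,rz(y)); bot.dwell(.3)
    p=bot.camera_params("wrist");im=bot.snapshot("wrist");cv2.imwrite(f"pics/w_{n}.png",im)
    out[n]={k:np.array(v).tolist() for k,v in p.items()}
    for t in (["rest"] if n=="rest" else ["lid","lid_bar","kiln"] if n=="lid" else ["lifter_grip","lifter","fork"]):
        r=bot.regions_of("wrist",t)[:1]
        for d in r:
            cv2.imwrite(f"pics/m_{n}_{t}.png",d["region"].astype(np.uint8)*255);print(n,t,np.round(d["box"]),round(d["conf"],2))
json.dump(out,open("cams.json","w"));print(bot.read_clock())
W=[cv2.imread(f"pics/w_{n}.png") for n in("lid","lifter")]
cv2.imwrite("pics/d.png",np.vstack(W)[:, :] if 0 else cv2.resize(np.hstack(W),(800,300),interpolation=3))
E
```

```text
rest rest [214.  85. 327. 208.] 0.68
lid lid [229. 104. 336. 215.] 0.55
lid lid_bar [230. 107. 333. 212.] 0.93
lid kiln [213.  91. 347. 255.] 0.77
lifter lifter_grip [277. 155. 318. 219.] 0.57
lifter lifter [270. 156. 318. 217.] 0.69
lifter fork [262. 143. 319. 222.] 0.58
7.975
```

View pics/w_lid.png

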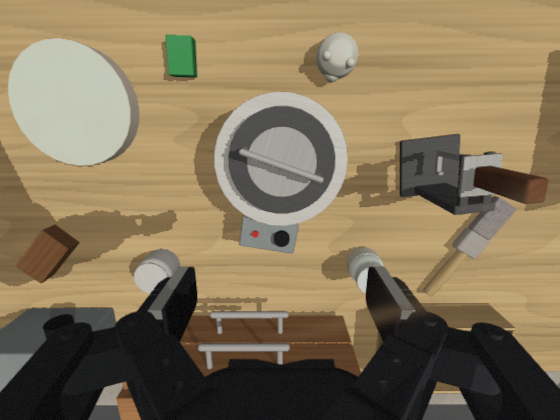

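View pics/w_lifter.png

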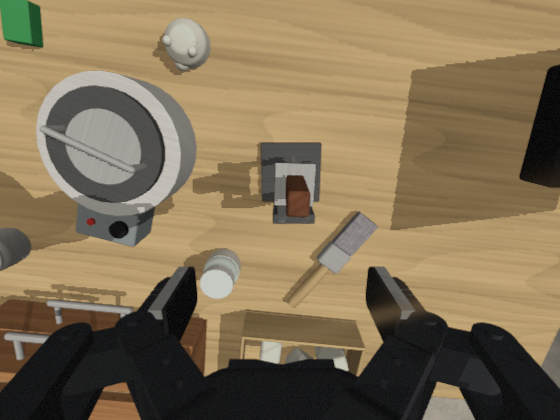

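Lid view: the loop bar runs from about (241,151) to (322,180). Lifter view: the handle is at about (297,195), the flange spans (275–315, 163–205), and the base is square to the image. I'll zoom in on both.

```bash
python3 - <<'E'
from h import *
a=cv2.imread("pics/w_lid.png")[130:200,225:340];b=cv2.imread("pics/w_lifter.png")[135:230,255:330]
A=cv2.resize(a,None,fx=4,fy=4,interpolation=2);B=cv2.resize(b,None,fx=4.2,fy=4.2,interpolation=2)
B=cv2.convertScaleAbs(B,alpha=1.5,beta=25)
H=max(A.shape[0],B.shape[0]);f=lambda i:cv2.copyMakeBorder(i,0,H-i.shape[0],0,0,0)
cv2.imwrite("pics/e.png",np.hstack([f(A),f(B)]));print(A.shape,B.shape)
E
```

```text
(280, 460, 3) (399, 315, 3)
```

View pics/e.png

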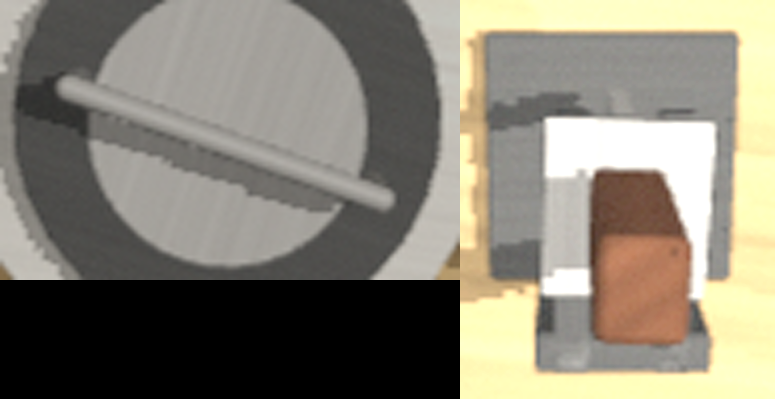

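```bash
python3 - <<'E'
from h import *
import json
C=json.load(open("cams.json"))
L=C["lid"];e=[ray("",u,117,L) for u in((242.5,151.5),(320.75,179.75))]
print("bar",e[0].round(1),e[1].round(1),"mid",((e[0]+e[1])/2).round(1),np.linalg.norm(e[1]-e[0]), "yaw",np.arctan2(-(e[1]-e[0])[0],(e[1]-e[0])[1]))
F=C["lifter"];f=lambda x,y:((x-460)/4.2+255,y/4.2+135)
T=[ray("",f(*u),210,F)[:2] for u in((597,235),(689,238),(688,342),(594,340))]
print("handle top",np.round(T,1).tolist(),np.mean(T,0).round(1))
G=[ray("",f(*u),132,F)[:2] for u in((545,118),(715,123),(700,298),(540,295))]
print("flange",np.round(G,1).tolist(),np.mean(G,0).round(1))
B=[ray("",f(*u),5,F)[:2] for u in((486,33),(736,33),(727,278),(492,278))];print("base",np.round(B,1).tolist())
for n in("rest","lid"):
  for t in(["rest"] if n=="rest" else["kiln","lid"]):
    m=cv2.imread(f"pics/m_{n}_{t}.png",0)
    print(t,cv2.minEnclosingCircle(cv2.findNonZero(m)))
# bright slab top face in rest pic
im=cv2.imread("pics/w_rest.png")[60:230,190:350];cv2.imwrite("pics/f.png",cv2.resize(im,None,fx=4,fy=3.5))
# lid disc outer circle = kiln rim silhouettes
g=cv2.imread("pics/w_lid.png",0);
E
```

```text
bar [497.7 -12.3 117. ] [532.1  82.  117. ] mid [514.9  34.9 117. ] 100.41783606345604 yaw -0.3492863746428589
handle top [[514.0, 256.3], [512.5, 274.8], [534.4, 277.8], [536.2, 258.4]] [524.3 266.8]
flange [[503.2, 243.1], [499.3, 286.9], [546.5, 290.1], [550.7, 247.0]] [524.9 266.8]
base [[494.1, 218.6], [483.8, 306.5], [573.0, 317.2], [583.3, 229.4]]
rest ((270.5328674316406, 145.29342651367188), 61.20662307739258)
kiln ((278.4158020019531, 172.03683471679688), 81.10890197753906)
lid ((281.9063720703125, 159.01589965820312), 53.75890350341797)
```

View pics/f.png

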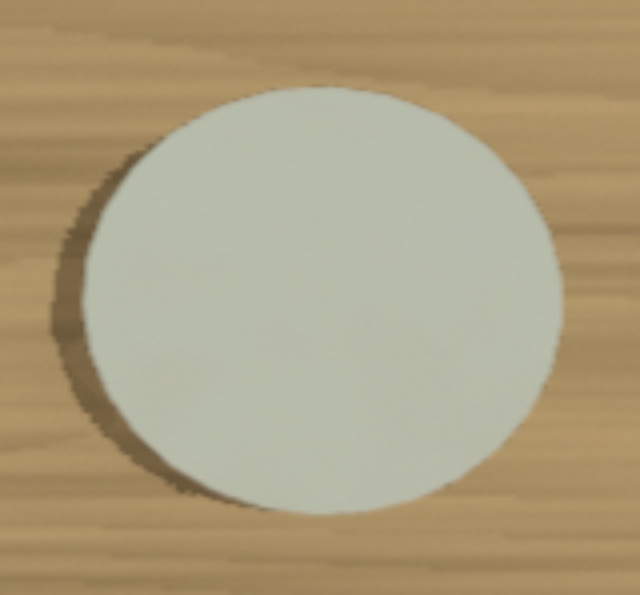

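```bash
cat >> h.py <<'E'
GRIP=np.array([524.6,266.8]);FY=0.112;BAR=np.array([514.9,34.9]);LY=-0.349
OFF=143.0 # TCP z above foot (updated on grasp)
def foot(xy,z,yaw,rate=120,joint=False):
    P=[xy[0],xy[1],z+OFF]
    (bot.move_pose(P,rz(np.pi+yaw)) if joint else bot.line_to(P,rz(np.pi+yaw),rate))
def hook(base,yaw,dx,h):
    c,s=np.cos(yaw),np.sin(yaw);return np.array(base)+[c*dx-s*h,s*dx+c*h]
def fz(n=8):
    bot.dwell(.15);a=[]
    for _ in range(n): a.append(np.r_[bot.read_ft_force(),bot.read_moment()]);bot.dwell(.01)
    return np.mean(a,0).round(3)
E
python3 - <<'E'
from h import *
import json
C=json.load(open("cams.json"))["rest"]
a=[ray("",u,30,C)[:2] for u in((210.75,145.9),(330.75,145.9),(270.75,84.9),(270.75,206.9))];print(np.round(a,1).tolist())
bot.line_to([*GRIP,260],rz(np.pi+FY),200);bot.line_to([*GRIP,174],None,120)
print(fz());bot.move_gripper(0);print("gap",bot.read_finger_gap(),bot.read_gripper_force(),fz(),bot.read_tool_pos())
bot.line_to([*GRIP,300],None,120)
print(fz(),bot.read_finger_gap(),bot.read_clock())
cv2.imwrite("pics/g.png",bot.snapshot("wrist"))
E
```

```text
[[436.9, -349.4], [437.2, -180.6], [358.0, -264.0], [526.6, -266.1]]
[-0.043 -0.485 -0.015 -0.012 -0.     0.004]
gap 19.772514794443442 58.56133282184601 [-0.097 -0.035  1.579  0.024  0.026  0.008] [524.61419462 266.88050692 174.08056829]
[ 0.095 -0.002 -1.865  0.013 -0.004  0.006] 19.05534766075468 11.8083
```

```bash
python3 - <<'E'
from h import *
h=0
foot(hook(BAR,LY,-36,h),155,LY,joint=True)
foot(hook(BAR,LY,-36,h),96,LY,100)
b=fz();print("free",b)
foot(hook(BAR,LY,-1,h),96,LY,60)
print("in",fz()-b)
for z in(104,106,107,108,109,110,111):
    foot(hook(BAR,LY,-1,h),z,LY,20);f=fz();print(z,(f-b).round(2),bot.read_tool_pos()[2].round(2))
    if z>107 and b[2]-f[2]>1.5 and z>=110:break
cv2.imwrite("pics/h.png",cv2.resize(bot.snapshot("wrist")[100:320,150:450],None,fx=2.6,fy=2.6,interpolation=2))
print(bot.read_clock(),bot.read_finger_gap())
E
```

```text
free [-0.003  0.124 -1.753 -0.01   0.004 -0.016]
in [-0.024  0.244 -0.104 -0.002 -0.01   0.013]
104 [ 0.2  -0.22 -0.16  0.01 -0.02  0.02] 246.87
106 [ 0.09 -0.33  0.03  0.02 -0.03 -0.  ] 248.96
107 [ 0.3  -0.08 -0.1   0.01  0.01  0.01] 250.0
108 [ 0.1   0.07 -4.54  0.08 -0.02  0.01] 250.78
109 [ 0.22  0.25 -4.74  0.12 -0.03  0.02] 251.98
110 [-0.11  0.02 -4.49  0.06 -0.04  0.  ] 252.99
17.8167 19.3753055049533
```

View pics/h.png

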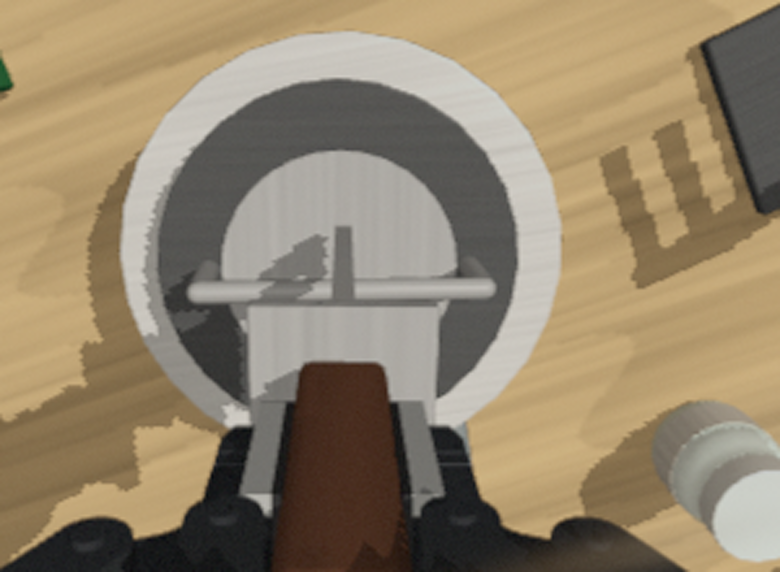

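The lifter is hooked at the bar's middle and lined up square to it. It reads 4.6 N, less than the lid's weight, so the balance point is about 15 mm off; I'll test +15.

```bash
cat >> h.py <<'E'
def trial(h0,h,ztop=110):
    foot(hook(BAR,LY,-1,h0),100,LY,40);foot(hook(BAR,LY,-1,h),100,LY,60);b=fz()
    foot(hook(BAR,LY,-1,h),106.5,LY,40);r=[]
    for z in(109,ztop):
        foot(hook(BAR,LY,-1,h),z,LY,20);r.append((fz(12)-b).round(2))
    print(h,[x[[2,3,4]].tolist() for x in r],bot.read_clock());return -r[-1][2]
E
python3 - <<'E'
from h import *
f=trial(0,15)
E
```

```text
15 [[-5.48, 0.01, -0.0], [-5.44, 0.02, 0.02]] 20.175
```

```bash
python3 - <<'E'
from h import *
f=trial(15,21)
E
```

```text
21 [[-5.32, -0.02, 0.02], [-5.14, 0.04, -0.0]] 22.3833
```

```bash
python3 - <<'E'
from h import *
f=trial(21,13)
b=None
for z in(113,118):
    foot(hook(BAR,LY,-1,13),z,LY,20);print(z,fz(12))
w=bot.snapshot("wrist");s=bot.snapshot("scene")
A=cv2.resize(w[100:320,150:450],(480,352),interpolation=2);B=cv2.resize(s[150:290,220:330],None,fx=2.5,fy=2.5,interpolation=2)
B=cv2.copyMakeBorder(B,0,2,0,0,0);cv2.imwrite("pics/i.png",np.hstack([A,B]));print(A.shape,B.shape,bot.read_clock())
E
```

```text
13 [[-5.18, -0.02, 0.02], [-5.49, -0.02, 0.04]] 24.625
113 [ 9.800e-02  3.100e-02 -7.264e+00 -7.000e-03  2.300e-02 -8.000e-03]
118 [ 9.100e-02 -6.000e-03 -7.526e+00  2.000e-03  3.500e-02  1.300e-02]
(352, 480, 3) (352, 275, 3) 25.925
```

View pics/i.png

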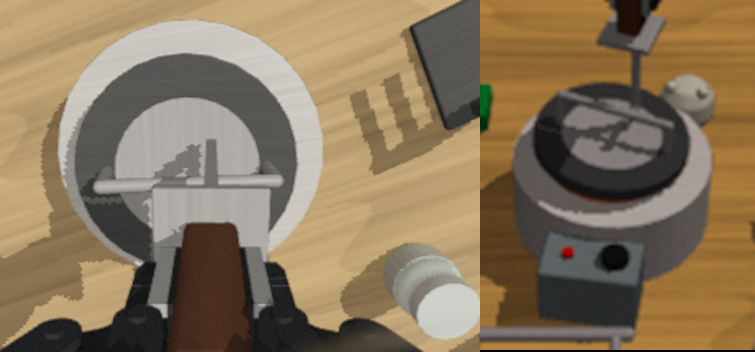

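```bash
python3 - <<'E'
from h import *
p=bot.camera_params("wrist");s=bot.camera_params("scene")
for tilt in(-6,-3,0,3,6):
  t=np.radians(tilt);R=[]
  for e in(-50,50):
    d=e-13;xy=hook(BAR,LY,0,13+d*np.cos(t));X=[*xy,117+10.5+d*np.sin(t)]
    R.append(proj(p,X).round(1).tolist());R.append(((proj(s,X)-[220,150])*2.5+[480,0]).round(0).tolist())
  print(tilt,R)
E
```

```text
-6 [[211.7, 213.1], [559.0, 88.0], [322.0, 209.6], [667.0, 122.0]]
-3 [[212.3, 212.0], [559.0, 90.0], [322.5, 210.2], [667.0, 121.0]]
0 [[213.0, 210.9], [559.0, 93.0], [322.8, 210.8], [667.0, 119.0]]
3 [[213.9, 209.8], [559.0, 96.0], [323.0, 211.5], [667.0, 117.0]]
6 [[214.9, 208.8], [559.0, 99.0], [323.2, 212.1], [667.0, 115.0]]
```

The bar looks slightly lower on the +y side (about −5°). I'll move a little toward +y and measure the bar slope numerically, seated against lifted.

```bash
cat >> h.py <<'E'
def barslope(tag):
    g=cv2.GaussianBlur(cv2.cvtColor(bot.snapshot("wrist"),cv2.COLOR_BGR2GRAY),(1,5),0).astype(float)
    cv2.imwrite(f"pics/s_{tag}.png",g)
    xs=[];ys=[]
    for x in list(range(216,244))+list(range(295,318)):
        c=g[200:226,x];k=c-np.median(c);k[k<.5*k.max()]=0;i=c.argmax();lo=max(0,i-4);w=k[lo:i+5]
        xs.append(x);ys.append(200+lo+(w*np.arange(len(w))).sum()/w.sum())
    xs=np.array(xs);ys=np.array(ys);p=np.polyfit(xs,ys,1);r=abs(ys-np.polyval(p,xs));k=r<=np.percentile(r,70)
    p=np.polyfit(xs[k],ys[k],1);return round(p[0]*110,2),round(np.polyval(p,267),1),round(r[k].max(),2)
E
python3 - <<'E'
from h import *
print("h13 up",barslope("a"))
foot(hook(BAR,LY,-1,13),107,LY,30);bot.dwell(.3);print("down",barslope("b"))
f=trial(13,17)
for z in(112,117):
    foot(hook(BAR,LY,-1,17),z,LY,20);bot.dwell(.4);print(z,fz(12)[2:4],barslope(f"c{z}"))
print(bot.read_clock())
E
```

```text
h13 up (np.float64(-4.17), np.float64(214.0), np.float64(0.72))
down (np.float64(-1.49), np.float64(213.5), np.float64(0.69))
17 [[-5.49, 0.01, 0.03], [-5.34, -0.0, 0.02]] 28.975
112 [-7.452e+00  7.000e-03] (np.float64(-1.6), np.float64(213.7), np.float64(1.79))
117 [-7.408e+00 -3.000e-03] (np.float64(-1.6), np.float64(213.6), np.float64(2.02))
31.025[ WARN:0@0.230] global loadsave.cpp:1063 imwrite_ Unsupported depth image for selected encoder is fallbacked to CV_8U.
```

```bash
python3 - <<'E'
from h import *
R=np.array([442.3,-265.0]);h=17
print(bot.ik([*hook(R,LY,-1,h),310],rz(np.pi+LY)))
foot(hook(BAR,LY,-1,h),135,LY,40);bot.dwell(.3);print(fz()[2],barslope("d"))
foot(hook(BAR,LY,-1,h),165,LY,60);bot.dwell(.2);print(fz()[2],barslope("e"))
foot(hook(R,LY,-1,h),165,LY,75);print("over",bot.read_clock())
foot(hook(R,LY,-1,h),78,LY,60);bot.dwell(.6);print(fz()[2],barslope("f"),bot.read_clock())
w=bot.snapshot("wrist");s=bot.snapshot("scene")
A=cv2.resize(w[60:360,130:450],(480,450),interpolation=2);B=cv2.resize(s[90:270,90:210],(300,450),interpolation=2)
cv2.imwrite("pics/j.png",np.hstack([A,B]))
E
```

```text
[ 0.7736906   0.07727584 -0.37425859  1.64984303  0.02855101  1.41986438
  1.61795017]
-7.509 (np.float64(-1.72), np.float64(213.7), np.float64(1.97))
-7.335 (np.float64(-1.55), np.float64(213.6), np.float64(1.83))
over 37.575
-7.265 (np.float64(-1.61), np.float64(213.6), np.float64(1.65)) 40.0417[ WARN:0@0.764] global loadsave.cpp:1063 imwrite_ Unsupported depth image for selected encoder is fallbacked to CV_8U.
```

View pics/j.png

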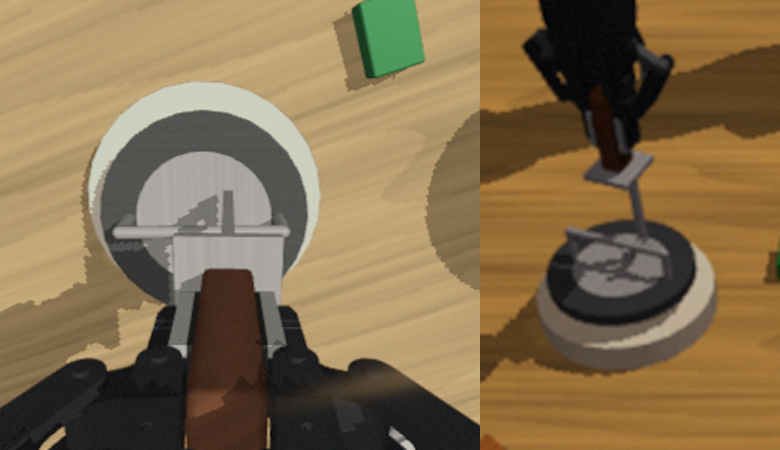

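The lid hangs level over the slab: in the crop the lid spans columns 101–308 and the slab 90–320. I'll check the centring along the other axis, then lower.

```bash
python3 - <<'E'
from h import *
p=bot.camera_params("wrist")
th=np.linspace(0,2*np.pi,181)
def ext(c,r,z):
    P=np.array([proj(p,[c[0]+r*np.cos(t),c[1]+r*np.sin(t),z]) for t in th]);return P.min(0).round(1),P.max(0)[0].round(1)
R=np.array([442.3,-265.0])
print("slab",ext(R,85,30),"obs",114.7,130+90/1.5,130+320/1.5)
for d in(0,3):
  print("lid",d,ext(hook(R,LY,d,0),70,60),"obs",133.3,130+101/1.5,130+308/1.5)
E
```

```text
slab (array([188.7, 113.4]), np.float64(344.1)) obs 114.7 190.0 343.33333333333337
lid 0 (array([194.8, 129.9]), np.float64(335.2)) obs 133.3 197.33333333333331 335.33333333333337
lid 3 (array([195.1, 133.2]), np.float64(335.0)) obs 133.3 197.33333333333331 335.33333333333337
```

```bash
python3 - <<'E'
from h import *
R=np.array([442.3,-265.0]);h=16.3;dx=-2.6
P=hook(R,LY,dx,h)
foot(P,78,LY,20);foot(P,65,LY,30);bot.dwell(.3);print(65,fz()[2])
z=65
while z>59:
    z-=.7;foot(P,z,LY,12);f=fz(5)[2];print(round(z,1),f)
    if f>-2.8:break
foot(P,z-1,LY,12);foot(P,52.5,LY,40);print("low",fz())
P2=hook(R,LY,dx-38,h)
foot(P2,52.5,LY,60);print("out",fz())
foot(P2,165,LY,140)
print(bot.read_clock(),bot.read_finger_gap())
for n in("lid","rest"):print(n,[(np.round(d["box"]).tolist(),round(d["conf"],2)) for d in (bot.snapshot("top") is not None and bot.boxes_of("top",n))[:1]])
E
```

```text
65 -7.511
64.3 -7.4
63.6 -7.209
62.9 -7.431
62.2 -6.798
61.5 -1.695
low [-0.163  0.012 -1.739 -0.008 -0.003 -0.006]
out [-2.360e-01 -8.800e-02 -2.029e+00 -3.000e-03 -2.000e-03  4.000e-03]
46.4667 19.131461008762994
lid [([339.0, 222.0, 390.0, 273.0], 0.71)]
rest [([334.0, 220.0, 391.0, 276.0], 0.97)]
```

```bash
python3 - <<'E'
from h import *
foot(hook([442.3,-265.0],LY,-40,16),175,LY,200)
foot(GRIP,175,FY,150);bot.dwell(.3);b=fz()
for z in(120,70,36):
    foot(GRIP,z,FY,70);f=fz(4);print(z,(f-b).round(2))
    if np.abs(f-b)[:3].max()>3:raise SystemExit("contact")
z=36
while z>29:
    z-=.8;foot(GRIP,z,FY,12);f=fz(4);
    if f[2]-b[2]>1.2:break
print(round(z,1),(f-b).round(2))
bot.move_gripper(85);bot.dwell(.2);print(bot.read_finger_gap())
bot.line_to([*GRIP,290],None,120);bot.dwell(.3)
p=bot.camera_params("wrist");cv2.imwrite("pics/k.png",bot.snapshot("wrist"));
for n in("lifter_grip","fork"):print([(np.round(d["box"]).tolist(),round(d["conf"],2)) for d in bot.boxes_of("wrist",n)[:1]])
print(proj(p,[*GRIP,210]),bot.read_clock())
bot.snapshot("top");print([np.round(d["box"]).tolist() for d in bot.boxes_of("top","lifter_grip")[:1]])
bot.snapshot("scene");print([np.round(d["box"]).tolist() for n in("lifter_grip","lid","rest") for d in bot.boxes_of("scene",n)[:1]])
E
```

```text
120 [-0.2  -0.21 -0.4   0.    0.04  0.03]
70 [-0.13 -0.49  0.17  0.    0.03  0.03]
36 [-0.17 -0.32  0.08 -0.02 -0.02  0.  ]
30.4 [-2.52 -1.19  7.63 -0.43  0.55  0.01]
85.01463584741327
[([261.0, 168.0, 304.0, 248.0], 0.97)]
[([249.0, 154.0, 313.0, 243.0], 0.7)]
[281.97739778 231.92870915] 59.4667
[[148.0, 209.0, 170.0, 225.0]]
[[367.0, 164.0, 393.0, 202.0], [118.0, 180.0, 174.0, 225.0], [114.0, 192.0, 184.0, 236.0]]
```

```bash
python3 - <<'E'
from station import bot
print(bot.close_job(),bot.read_clock())
E
```

```text
the job is handed in; nothing more can be done
the job is handed in; nothing more can be done
```

The job is handed in, though no verdict came back: the lid hung level about 17 mm off centre, was set down gently within about 2 mm of the slab's centre, and the lifter is back in its fork stand, at about 60 s of the 72 s allowed.

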